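# Nest the glass cup under the counting board's spout

## Robot

A 6-joint arm with a two-finger parallel gripper is mounted at the origin on the work surface. World frame = base frame: x ahead of the robot, y to its left, z up, the work surface at z = 0. Lengths are in m, angles in rad, forces in N, time in s.
With the tool pointing down it reaches from about 0.35 to 0.725 m from the base axis. Payload 4.3 kg.
Tool frame: the origin (TCP) lies on the centre line of the jaws, within the pads' length; the fingertips stand 22 mm ahead of it and the grasp point (between the pads) lies 3 mm ahead of it (manip.tip_reach is the distance from the TCP to the fingertips, in m); z points along the fingers, y is the line along which they close (so a half turn about z gives the same grasp; the last joint's range is limited). The gripper opens to 85 mm and grips with 20 to 120 N. Pads are 22 mm wide; open, the fingers measure 114 mm over their backs; the gripper's body (76 mm by 85 mm) begins 54 mm behind the grasp point. The pads swing forward as they close: fully open they stand 13 mm farther back than shut.
Start: joints at [1.214, 0.377, 0.081, 1.274, 0, 1.46], TCP at [0.14, 0.558, 0.253] pointing down, gripper open.
Joint ranges: [-2.72, 2.72], [-0.84, 1.66], [-1.02, 1.22], [-1.77, 2.12], [-1.37, 1.28], [-3.14, 3.14]. Speed limits (rad/s): [2.57, 2.57, 3.14, 3.14, 3.14, 3.14].

## Interface

Orientations are given as [roll, pitch, yaw] about the fixed x, y, z axes, in that order (R = Rz(yaw) Ry(pitch) Rx(roll)).
In Python, from station import manip, get_image, cut_out gives the robot as it stands. The module is installed in compiled form; this text tells all that it offers.
- The arm moves only by the tool apply_moves, never from a script. Its arguments are lists of equal length, an entry for each row: "dr": the turn, a rotation vector about the tool's x, y, z in degrees, a list of three; "offset": the shift along the tool's x, y, z in m, a list of three; "gripper": the opening, from -1 (shut) to 1 (fully open). In form: {"dr": [[rx, ry, rz], ...], "offset": [[x, y, z], ...], "gripper": [gripper, ...]}. A call has 1 to 12 rows; each row shifts and turns the commanded pose from where the row before left it, along the tool's axes as they then stand; what a row does not reach is not made up. A row lasts 1/8 s, in which the tool goes at most 62.5 mm and 10.7 degrees, less where a joint would pass 70% of its speed; a pose out of reach is approached as far as the arm can. A call is refused whole if a number of a shift passes 0.0625 or a number of a turn 10.7, either way. A call with a gripper value outside its range is refused whole. The fingers move at their own pace and stop on an object; "force" is the grip in N (left out, the last holds). Time passes only in rows, so rows that do not move let the fingers close. It gives the time, the measured TCP pose, the force, the opening and the grip force at its end, in the units of the state.
- manip.sense(): the state, without advancing time (a new reading comes with each control period).
- get_image(name): name is "side" or "top" or "wrist"; returns a dict with "color" (420x560x3 uint8, blue, green, red), "fx", "fy", "cx", "cy" (pixels), "R" (3x3) and "t" (3): a world point X has camera coordinates R X + t. Camera axes: x right, y down, z forward; pixel columns grow to the right and rows downward; lengths in m; the calibration is good to about 2 mm. A picture is of the moment at which its call begins. There is no depth.
- manip.finish_job(): hands the job in; it is judged then, once.
Trained networks look in a picture, given as the dict that the camera call returned (one of the last four; its "shot" number tells which), for a name from the list of things; names that differ only in an ending like _2 or _b are one class to them, and where a whole thing is asked for, a point or a joint stands for the part that bears it (a point fixed in the world has none). Each returns a list of dicts, best first, with "p" (0 to 1); they miss things now and then, are a little off and sometimes report something else, mostly with a low value. They report only what shows in the picture. A call takes as long as a camera call. They do not tell look-alikes from the thing itself.
- cut_out(picture, query): "mask" (420x560 bool, what is visible of it) and "point" ([column, row] in pixels, amid what is visible of it).
The state is a dict: "time": time; "q": joint angles; "qvel": joint speeds; "joint_torque": joint torques, N m; "tool_pos": TCP position; "ee_rot": TCP orientation; "force": force on the tool from outside, world axes, zero at the start; "moment": the same for the moment, N m; "gripper_width": opening from 0.0 (shut) to 1.0 (fully open); "finger_force": force on a finger pad.
Only numpy, scipy, OpenCV 4.12 (cv2) and the standard library are available. Lean on these libraries where they do the work, as an engineer would, in place of code of your own. Each camera call takes 0.05 s, during which the arm holds its last target. There are 200 camera calls.

## Task

Stand the frosted glass cup upright in the cup holder at the mouth of the bamboo counting board, between the sliding jaw and the white V-block, and then push the jaw up until the cup is nested: bearing on both faces of the V and held snugly there by the jaw after you let go. The cup is thin glass, so nudge it home gently with the jaw; leave the gate shut and the other things on the counter where they are.

Things in the scene. Friction and masses are not known exactly. Their poses are not given: they have to be found in the camera images.
- cup_center (a point): The cup: straight-sided frosted glass, 46 mm across, 42 mm tall, 3 mm wall, open at the top, about 70 g, standing on the counter right of the board. The point is on its axis, half-way up; z is its axis. It is the only glass cup.
- board: Bamboo counting board with a cup holder at its mouth; fixed. Origin on the counter under the holder's middle; +x points from the jaw to the V-block and on up the tablet channel, z up. The holder's flat foot plate (top 10 mm above the counter) spans x -135 to 75, y -48 to 48 mm; beside the cup's place it is bare. Jaw, V and channel are symmetrical about y = 0.
- seat (a point): Average place of the centre of a cup seated in the V: on the board's origin line, 31 mm above the counter; axes as the board's. The V-block is clamped in slots, so a seated cup's axis lies on y = 0 but at any x from -14 to +14 mm from here; the setting is not measured: feel for it.
- spout (a point): Tip of the steel spout tongue, 63 mm above the counter, over the seated cup (tongue underside over 60 mm, cup top 52 mm). White nylon V-block below it: two upright faces 90 degrees apart, open to the jaw, mouth 45 mm, block 59 mm wide in y, up to 49 mm above the counter, friction 0.15 on glass. Deck begins 26 mm, channel rails and gate (up to 95 mm above the counter) 46 mm beyond this point in board x.
- jaw_back (a point): Centre of the jaw's flat back face (towards board -x), 25 mm above the counter; axes as the board's. Block: 23 mm in x, 38 mm in y, 10 to 40 mm above the counter; thumb fin on top, 10 mm thick in y, 23 mm in x, up to 64 mm, flush with the back. Pad face 29 mm ahead (+x). Slides in board x only; stiff: about 3 N to slide, stays where left. Starts drawn back, pad 67 to 75 mm short of the seat.
- jaw: The sliding jaw, at its white nylon-faced cushion pad (gives about 0.1 mm per N): flat, upright, facing the V (board +x), 34 mm wide, 13 to 39 mm above the counter, slippery. Origin under the middle of the pad's face, 10 mm above the counter; axes as the board's. It bears on the cup: a few newtons beyond the sliding force nests the cup snugly, over about 12 N on the cup is too hard for the thin glass.
- gate (a joint): The small steel flip-up gate across the tablet channel: 0 is shut (as at the start), 1.7 rad is flipped up. Stays shut in this job.
- pillcase: Bystander: red pocket pill case, 75 x 50 x 23 mm, lying loose beyond the board; origin under its centre.
- tweezers: Bystander: steel tweezers lying loose on the robot's side of the board, 120 mm long; origin under their middle, x along them.
- syrup: Bystander: amber syrup bottle, 58 mm across, 105 mm tall, standing loose; origin under its centre.
There are look-alikes about, which are no part of the job. Of the things like the part that bears cup_center, leave any that is green; of the rest the smaller one is meant.

How it is judged:
On the way:
1. The cup stands upright in the holder between jaw and V-block, let go (x of cup_center in the frame of board between -0.06 and 0.018 m and y of cup_center in the frame of board between -0.016 and 0.016 m and height (world z) of cup_center between 0.028 and 0.034 m and angle between cup_center's own z axis and vertical below 0.08 rad and contact force between cup and the fingers below 0.1 N), for 0.2 s.
At the end, for the whole second after the job is handed in: The cup rests upright (0.06 rad) on the foot plate, home in the V and within 2.5 mm of the channel line, x within 18 mm; the jaw bears on it with more than 1 N, so it is pressed on both V faces, after the robot lets go; the gate is shut (under 0.15 rad) (x of cup_center in the frame of board between -0.018 and 0.018 m and y of cup_center in the frame of board between -0.0025 and 0.0025 m and height (world z) of cup_center between 0.028 and 0.034 m and angle between cup_center's own z axis and vertical below 0.06 rad and linear speed of cup below 0.01 m/s and contact force between cup and jaw above 1 N and value of joint gate below 0.15 rad); the robot touches nothing.
It fails at once if The jaw presses the glass cup with more than 12 N (contact force between cup and jaw above 12 N).
It fails at once if The cup is tipped over (angle between cup_center's own z axis and vertical above 0.5 rad).
It fails at once if The gate is knocked open (value of joint gate above 0.4 rad).
It fails at once if The pill case, the tweezers or the syrup bottle is displaced by more than 20 mm (distance of any of pillcase, tweezers, syrup from where it was at the start of the episode above 0.02 m).
It also fails if it takes over 50 s, if anything falls off the work surface, if the arm or the gripper's body presses on something with over 40 N, if the wrist force passes 120 N, or if a joint passes its speed limit or range.

## Working session

There is one attempt and no reset: what is moved stays moved. The work goes in short steps, Python scripts to look and compute and a tool call to move; the robot and the scene stay as the last step left them, time stands still between calls to the robot, and variables do not carry over. Pictures are saved under pics/ and viewed, at most 10 in all, crops included, and the job is handed in when it is done.

Besides the shell and the picture viewer there is one more tool, called after ">>>" by a JSON object that holds its "api" and its "payload", one argument or row to a line. apply_moves: Moves the arm, as the interface text tells. Its arguments: {"type":"object","properties":{"dr":{"type":"array","items":{"type":"array","items":{"type":"number"}}},"offset":{"type":"array","items":{"type":"array","items":{"type":"number"}}},"gripper":{"type":"array","items":{"type":"number"}},"force":{"type":"number"}},"required":["dr","offset","gripper"]}

```bash
mkdir -p pics; cat > h.py <<'E'
import numpy as np, cv2
from station import manip, get_image, cut_out
def ray(p,uv):
    R=np.array(p["R"]);t=np.array(p["t"])
    d=R.T@np.array([(uv[0]-p["cx"])/p["fx"],(uv[1]-p["cy"])/p["fy"],1.]); return -R.T@t,d
def atz(p,uv,z):
    o,d=ray(p,uv); return o+d*(z-o[2])/d[2]
def proj(p,X):
    c=np.array(p["R"])@np.array(X)+np.array(p["t"]); return np.array([p["fx"]*c[0]/c[2]+p["cx"],p["fy"]*c[1]/c[2]+p["cy"]])
E
python3 - <<'E'
from h import *
np.set_printoptions(precision=4,suppress=True)
print(manip.sense())
for n in ["top","side"]:
    p=get_image(n); cv2.imwrite(f"pics/{n}0.png",p["color"])
    print(n,"cam",ray(p,(0,0))[0])
    for q,z in [("cup_center",.021),("board",.01),("jaw",.025),("jaw_back",.025),("spout",.063),("gate",.07),("pillcase",.012),("tweezers",.005),("syrup",.05)]:
        for d in cut_out(p,q)[:4]:
            ys,xs=np.nonzero(d["mask"])
            print(q,round(d["p"],2),np.round(d["point"]),(xs.min(),xs.max(),ys.min(),ys.max()) if len(xs) else None,len(xs),atz(p,d["point"],z))
E
```

```text
{'time': 0.0, 'q': array([1.2137, 0.3781, 0.0797, 1.2744, 0.    , 1.4605]), 'qvel': array([ 0.0006,  0.0005,  0.0005, -0.0002, -0.0004,  0.0001]), 'joint_torque': array([ -0.0015, -46.3604,  26.9877,   0.0207,  -0.0004,  -0.    ]), 'tool_pos': array([0.1403, 0.557 , 0.2524]), 'ee_rot': array([-3.1396, -0.0003,  2.8947]), 'force': array([-0.4713,  0.0915,  0.208 ]), 'moment': array([-0.0369,  0.01  ,  0.032 ]), 'finger_force': 0.0, 'gripper_width': 1.0022439021064786}
top cam [ 0.4232 -0.1153  1.3992]
cup_center 0.66 [387. 189.] (np.int64(373), np.int64(400), np.int64(176), np.int64(201)) 553 [ 0.6049 -0.3404  0.021 ]
cup_center 0.63 [358. 231.] (np.int64(352), np.int64(370), np.int64(222), np.int64(238)) 250 [ 0.4982 -0.2625  0.021 ]
cup_center 0.62 [404. 223.] (np.int64(393), np.int64(411), np.int64(215), np.int64(232)) 269 [ 0.5163 -0.3794  0.021 ]
board 0.66 [223. 236.] (np.int64(151), np.int64(308), np.int64(203), np.int64(274)) 7128 [0.4953 0.0846 0.01  ]
jaw 0.54 [287. 222.] (np.int64(282), np.int64(293), np.int64(217), np.int64(231)) 147 [ 0.5262 -0.083   0.025 ]
jaw_back 0.53
[... 1390 characters left out ...]
 0.1999 0.025 ]
gate 0.42 [257. 163.] (np.int64(252), np.int64(262), np.int64(162), np.int64(171)) 90 [0.4925 0.1136 0.07  ]
pillcase 0.65 [369. 234.] (np.int64(353), np.int64(386), np.int64(221), np.int64(245)) 562 [ 0.7597 -0.1528  0.012 ]
pillcase 0.29 [270. 274.] (np.int64(262), np.int64(282), np.int64(262), np.int64(289)) 500 [ 0.5006 -0.2637  0.012 ]
tweezers 0.79 [206. 290.] (np.int64(198), np.int64(213), np.int64(267), np.int64(307)) 392 [ 0.356  -0.2886  0.005 ]
syrup 0.85 [345. 156.] (np.int64(335), np.int64(355), np.int64(138), np.int64(174)) 582 [0.7638 0.1611 0.05  ]
syrup 0.56 [272. 278.] (np.int64(261), np.int64(282), np.int64(261), np.int64(289)) 525 [ 0.5008 -0.3075  0.05  ]
```

```bash
python3 - <<'E'
import cv2
a=cv2.imread("pics/top0.png")[100:310,140:420];b=cv2.imread("pics/side0.png")[120:340,180:400]
cv2.imwrite("pics/a.png",cv2.resize(a,(800,600),interpolation=cv2.INTER_CUBIC));cv2.imwrite("pics/b.png",cv2.resize(b,(600,600),interpolation=cv2.INTER_CUBIC))
E
```

```text
(no output)
```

View pics/a.png

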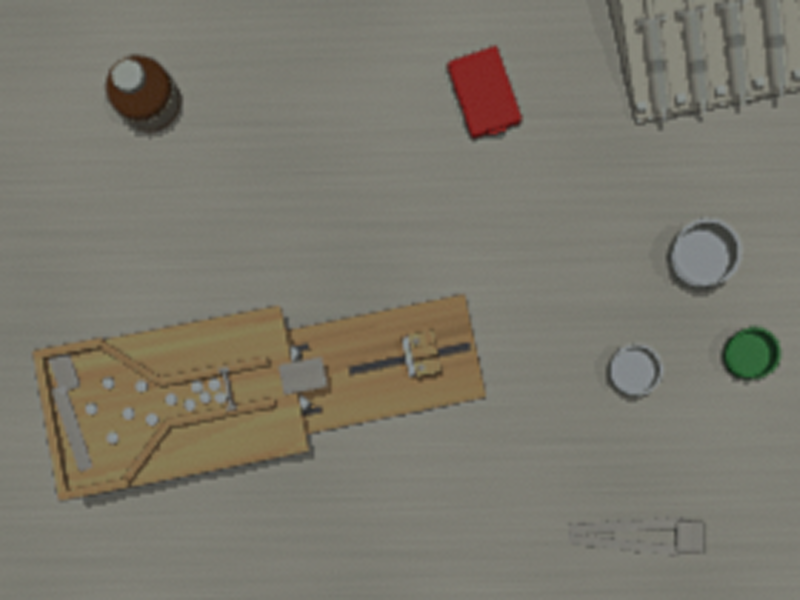

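View pics/b.png

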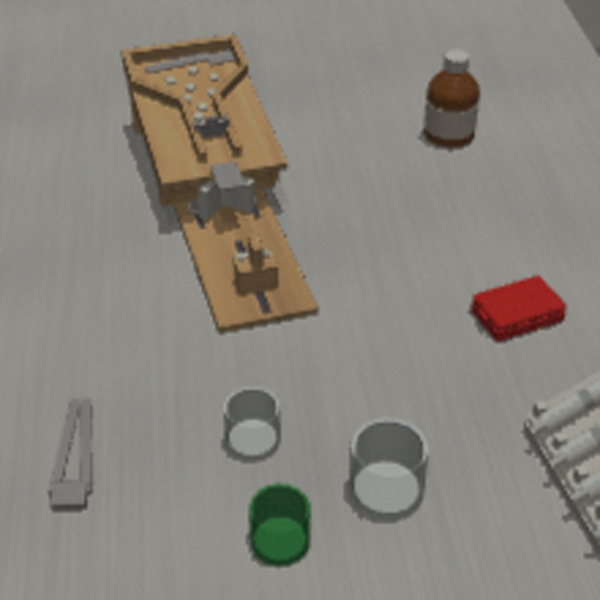

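Top picture: the candidates are small clear glass (361,229), big clear glass (387,189) and green (404,223). By the description I take the small clear one. Jaw is at (287,223), the spout/V near (246,231). Next I'll fit the board pose.

```bash
cat >> h.py <<'E'
from scipy.optimize import least_squares
def bp(b,X): # board->world
    c,s=np.cos(b[2]),np.sin(b[2]); return np.array([b[0]+c*X[0]-s*X[1],b[1]+s*X[0]+c*X[1],X[2]])
E
python3 - <<'E'
from h import *
np.set_printoptions(precision=4,suppress=True)
p=get_image("top"); q=get_image("side")
ct=lambda u,v:np.array([140+u/2.857-.5+.17,100+v/2.857-.33])
cs=lambda u,v:np.array([180+u/2.727-.3,120+v/2.727-.3])
obs=[(p,ct(466,295),(-.135,-.048,.01)),(p,ct(485,398),(-.135,.048,.01)),
 (q,cs(219,329),(-.135,.048,.01)),(q,cs(318,308),(-.135,-.048,.01))]
f=lambda b:np.concatenate([proj(c,bp(b,X))-uv for c,uv,X in obs])
r=least_squares(f,[.5,0,1.75]);b=r.x;print(b,np.degrees(b[2]),f(b))
R=lambda x:np.array([[np.cos(b[2]),np.sin(b[2])],[-np.sin(b[2]),np.cos(b[2])]])@(x[:2]-b[:2])
print("jawface",R(atz(p,ct(407,357),.039)),"spout tip",R(atz(p,ct(326,373),.063)),R(atz(p,ct(327,358),.063)),R(atz(p,ct(327,390),.063)))
# cup: rim outline fits in both
for c in (p,q):
    for d in cut_out(c,"cup_center"):
        if d["p"]<.3: continue
        m=d["mask"];print([*np.round(d["point"])],atz(c,d["point"],.021))
def cupproj(c,x,y,r=.023,h=.042):
    a=np.linspace(0,2*np.pi,40);P=[proj(c,(x+r*np.cos(t),y+r*np.sin(t),z)) for t in a for z in(0,h)];P=np.array(P)
    return np.r_[P.min(0),P.max(0)]
box=lambda d:np.array([np.nonzero(d["mask"])[1].min(),np.nonzero(d["mask"])[0].min(),np.nonzero(d["mask"])[1].max()+1,np.nonzero(d["mask"])[0].max()+1])-.5
for c in(p,q):
  for d in cut_out(c,"cup_center"):
    u=atz(c,d["point"],.02)
    if np.hypot(u[0]-.5,u[1]+.27)<.04:
        s=least_squares(lambda x:cupproj(c,*x)-box(d),u[:2]);print("cup",s.x,s.fun)
print(manip.tip_reach)
w=get_image("wrist");print(ray(w,(0,0))[0]-manip.sense()["tool_pos"],np.array(w["R"]),w["fx"])
E
```

```text
[ 0.5066 -0.0004  1.7419] 99.80329709685435 [ 0.2436 -0.822   0.8805 -0.4726 -0.9257 -1.0888 -0.409  -0.4207]
jawface [-0.0713  0.001 ] spout tip [0.     0.0028] [-0.0033 -0.0099] [0.0019 0.0175]
[np.float64(404.0), np.float64(223.0)] [ 0.515  -0.3798  0.021 ]
[np.float64(359.0), np.float64(230.0)] [ 0.5009 -0.2667  0.021 ]
[np.float64(387.0), np.float64(191.0)] [ 0.5992 -0.3402  0.021 ]
[np.float64(222.0), np.float64(235.0)] [0.4968 0.084  0.021 ]
[np.float64(281.0), np.float64(310.0)] [ 0.5134 -0.3733  0.021 ]
[np.float64(270.0), np.float64(274.0)] [ 0.4991 -0.271   0.021 ]
[np.float64(322.0), np.float64(293.0)] [ 0.606  -0.3376  0.021 ]
cup [ 0.5027 -0.2719] [ 0.0266 -0.0069 -0.0257  0.0072]
cup [ 0.504  -0.2752] [ 0.0652 -0.1087 -0.0669  0.1036]
0.022
[-0.0704  0.0173  0.1202] [[ 0.2437  0.9698  0.0012]
 [ 0.9309 -0.2343  0.2804]
 [ 0.2722 -0.0673 -0.9599]] 338.8302925381082
```

>>> {"api": "apply_moves", "payload": {
  "dr": [
    [0, 0, 9.44],
    [0, 0, 9.44],
    [0, 0, 9.44],
    [0, 0, 9.44],
    [0, 0, 9.44],
    [0, 0, 9.44],
    [0, 0, 9.44],
    [0, 0, 0]
  ],
  "offset": [
    [0, 0, 0],
    [0, 0, 0],
    [0, 0, 0],
    [0, 0, 0],
    [0, 0, 0],
    [0, 0, 0],
    [0, 0, 0],
    [0, 0, 0]
  ],
  "gripper": [1, 1, 1, 1, 1, 1, 1, 1]
}}

```text
time: 2.35
tool_pos: [0.1405, 0.5576, 0.2533]
ee_rot: [3.142, -0.0, 1.743]
force: [0.2, 0.1, -0.0]
gripper_width: 0.998
finger_force: 0.0
```

>>> {"api": "apply_moves", "payload": {
  "dr": [
    [0, 0, 0],
    [0, 0, 0],
    [0, 0, 0],
    [0, 0, 0],
    [0, 0, 0],
    [0, 0, 0],
    [0, 0, 0],
    [0, 0, 0],
    [0, 0, 0],
    [0, 0, 0],
    [0, 0, 0],
    [0, 0, 0]
  ],
  "offset": [
    [-0.05, 0.027, 0],
    [-0.05, 0.027, 0],
    [-0.05, 0.027, 0],
    [-0.05, 0.027, 0],
    [-0.05, 0.027, 0],
    [-0.05, 0.027, 0],
    [-0.05, 0.027, 0],
    [-0.05, 0.027, 0],
    [-0.05, 0, 0],
    [-0.05, 0, 0],
    [-0.05, 0, 0],
    [-0.05, 0, 0]
  ],
  "gripper": [1, 1, 1, 1, 1, 1, 1, 1, 1, 1, 1, 1]
}}

```text
time: 3.85
tool_pos: [0.4555, 0.0014, 0.2535]
ee_rot: [3.141, 0.0, 1.745]
force: [0.6, -0.0, 0.6]
gripper_width: 1.005
finger_force: 0.0
```

>>> {"api": "apply_moves", "payload": {
  "dr": [
    [0, 0, 0],
    [0, 0, 0],
    [0, 0, 0],
    [0, 0, 0],
    [0, 0, 0],
    [0, 0, 0],
    [0, 0, 0],
    [0, 0, 0]
  ],
  "offset": [
    [-0.05, 0, 0],
    [-0.05, 0, 0],
    [-0.05, 0, 0],
    [-0.05, 0, 0],
    [-0.05, 0, 0],
    [-0.03, 0, 0.03],
    [0, 0, 0.05],
    [0, 0, 0]
  ],
  "gripper": [1, 1, 1, 1, 1, 1, 1, 1]
}}

```text
time: 4.85
tool_pos: [0.4995, -0.2711, 0.1692]
ee_rot: [-3.135, -0.007, 1.743]
force: [-0.4, 0.9, 1.3]
gripper_width: 0.999
finger_force: 0.0
```

```bash
python3 - <<'E'
from h import *
np.set_printoptions(precision=4,suppress=True)
s=manip.sense();print(s["tool_pos"],s["ee_rot"],s["force"],s["time"],s["q"])
w=get_image("wrist");c=w["color"].copy()
for d in cut_out(w,"cup_center"):
    ys,xs=np.nonzero(d["mask"]);print(d["p"],d["point"],xs.min(),xs.max(),ys.min(),ys.max(),atz(w,d["point"],.021))
for z,r in((0,.023),(.042,.023)):
    for t in np.linspace(0,6.28,30):
        u=proj(w,(.5033+r*np.cos(t),-.2735+r*np.sin(t),z)); cv2.circle(c,(int(u[0]),int(u[1])),1,(0,0,255),-1)
cv2.imwrite("pics/w1.png",c)
E
```

```text
[ 0.4995 -0.2711  0.1692] [-3.1346 -0.0071  1.7429] [-0.3643  0.884   1.2777] 4.85 [-0.6089  0.4084 -0.0933  1.0791  0.0002  0.7898]
0.74 [269.0, 322.2] 244 295 285 354 [ 0.5139 -0.3808  0.021 ]
0.64 [361.5, 294.1] 339 406 255 348 [ 0.5896 -0.3383  0.021 ]
0.56 [272.0, 210.7] 247 306 176 241 [ 0.4984 -0.2766  0.021 ]
```

View pics/w1.png

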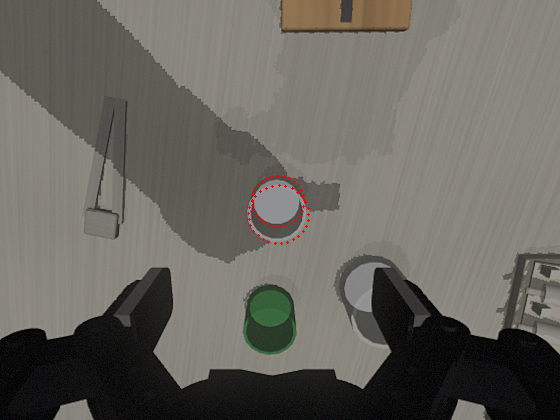

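Wrist view: the small clear cup sits at (277,212), matching the projected 46 x 42 mm outline; green is at (270,320), the big one at (370,300). I'll descend and grip.

>>> {"api": "apply_moves", "payload": {
  "dr": [
    [0, 0, 0],
    [0, 0, 0],
    [0, 0, 0],
    [0, 0, 0],
    [0, 0, 0],
    [0, 0, 0],
    [0, 0, 0],
    [0, 0, 0],
    [0, 0, 0],
    [0, 0, 0]
  ],
  "offset": [
    [-0.003, 0.002, 0.03],
    [0, 0, 0.03],
    [0, 0, 0.03],
    [0, 0, 0.03],
    [0, 0, 0.02],
    [0, 0, 0],
    [0, 0, 0],
    [0, 0, 0],
    [0, 0, 0],
    [0, 0, 0]
  ],
  "gripper": [1, 1, 1, 1, 1, 1, -1, -1, -1, -1],
  "force": 20
}}

```text
time: 6.2
tool_pos: [0.5064, -0.2763, 0.035]
ee_rot: [3.139, 0.002, 1.742]
force: [-0.6, 0.3, 5.0]
gripper_width: 0.533
finger_force: 19.9
```

>>> {"api": "apply_moves", "payload": {
  "dr": [
    [0, 0, 0],
    [0, 0, 0],
    [0, 0, 0],
    [0, 0, 0]
  ],
  "offset": [
    [0, 0, 0],
    [0, 0, 0],
    [0, 0, 0],
    [0, 0, 0]
  ],
  "gripper": [-1, -1, -1, -1]
}}

```text
time: 6.7
tool_pos: [0.5065, -0.2763, 0.035]
ee_rot: [3.139, 0.002, 1.742]
force: [-0.4, 0.5, 6.0]
gripper_width: 0.534
finger_force: 19.9
```

>>> {"api": "apply_moves", "payload": {
  "dr": [
    [0, 0, 0],
    [0, 0, 0],
    [0, 0, 0],
    [0, 0, 0],
    [0, 0, 0],
    [0, 0, 0],
    [0, 0, 0],
    [0, 0, 0],
    [0, 0, 0],
    [0, 0, 0],
    [0, 0, 0],
    [0, 0, 0]
  ],
  "offset": [
    [0, 0, -0.02],
    [0, 0, -0.04],
    [0, 0, -0.04],
    [0.02, 0.004, 0],
    [0.04, 0.008, 0],
    [0.04, 0.008, 0],
    [0.04, 0.008, 0],
    [0.04, 0.008, 0],
    [0.034, 0.007, 0],
    [0.02, 0.004, 0],
    [0, 0, 0],
    [0, 0, 0]
  ],
  "gripper": [-1, -1, -1, -1, -1, -1, -1, -1, -1, -1, -1, -1]
}}

```text
time: 8.2
tool_pos: [0.5114, -0.037, 0.1328]
ee_rot: [-3.141, -0.0, 1.742]
force: [-1.0, -0.4, -0.5]
gripper_width: 0.532
finger_force: 21.0
```

```bash
python3 - <<'E'
from h import *
np.set_printoptions(precision=4,suppress=True)
s=manip.sense();print(s["tool_pos"],s["ee_rot"],s["force"],s["time"],s["gripper_width"])
b=[.5066,-.0004,1.7419]
pic=[]
for n in("wrist","side"):
    w=get_image(n);c=w["color"].copy()
    for X in [(-.135,-.048,.01),(-.135,.048,.01),(.0,-.048,.01),(.0,.048,.01),(0,0,.063),(-.071,-.017,.039),(-.071,.017,.039),(-.1,-.019,.04),(-.1,.019,.04),(-.1,0,.064)]:
        u=proj(w,bp(b,X));cv2.circle(c,(int(u[0]+.5),int(u[1]+.5)),2 if n=="wrist" else 1,(0,0,255),-1)
    print(n,proj(w,s["tool_pos"]))
    if n=="side": c=cv2.resize(c[110:260,200:400],(560,420),interpolation=cv2.INTER_CUBIC)
    cv2.imwrite(f"pics/{n}2.png",c)
E
```

```text
[ 0.5114 -0.037   0.1328] [-3.1407 -0.0001  1.7416] [-0.9812 -0.4355 -0.4776] 8.2 0.531801607812366
wrist [274.6872 298.7384]
side [266.4168 174.2102]
```

View pics/wrist2.png

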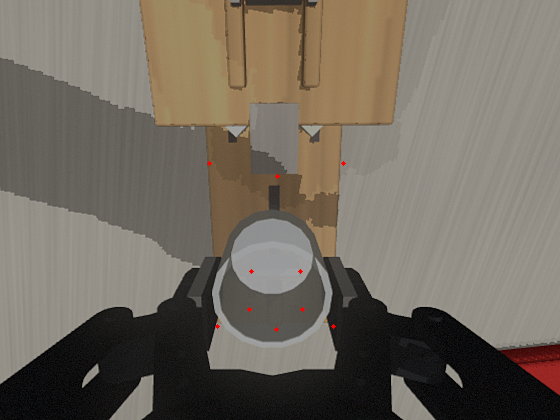

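View pics/side2.png

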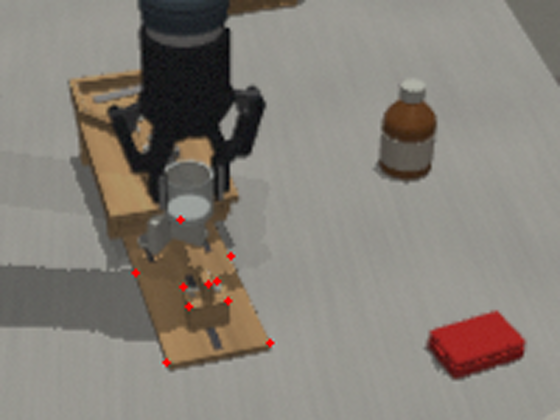

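Wrist view: plate edges (208 and 342 at row 163) and the spout tip (275,175) agree with my board pose; the cup is centred at about column 273. Lowering.

>>> {"api": "apply_moves", "payload": {
  "dr": [
    [0, 0, 0],
    [0, 0, 0],
    [0, 0, 0],
    [0, 0, 0],
    [0, 0, 0],
    [0, 0, 0],
    [0, 0, 0]
  ],
  "offset": [
    [0, 0.0015, 0.02],
    [0, 0, 0.025],
    [0, 0, 0.02],
    [0, 0, 0.012],
    [0, 0, 0.005],
    [0, 0, 0],
    [0, 0, 0]
  ],
  "gripper": [-1, -1, -1, -1, -1, -1, -1]
}}

```text
time: 9.18
tool_pos: [0.514, -0.0368, 0.052]
ee_rot: [3.14, 0.0, 1.741]
force: [0.3, 0.3, -0.2]
gripper_width: 0.532
finger_force: 21.0
```

>>> {"api": "apply_moves", "payload": {
  "dr": [
    [0, 0, 0],
    [0, 0, 0],
    [0, 0, 0]
  ],
  "offset": [
    [0, 0, 0.002],
    [0, 0, 0.001],
    [0, 0, 0]
  ],
  "gripper": [-1, -1, -1]
}}

```text
time: 9.55
tool_pos: [0.5133, -0.0366, 0.0483]
ee_rot: [3.142, -0.0, 1.742]
force: [-0.0, -0.8, -1.0]
gripper_width: 0.535
finger_force: 21.0
```

>>> {"api": "apply_moves", "payload": {
  "dr": [
    [0, 0, 0],
    [0, 0, 0],
    [0, 0, 0],
    [0, 0, 0]
  ],
  "offset": [
    [0, 0, 0.001],
    [0, 0, 0.001],
    [0, 0, 0.001],
    [0, 0, 0]
  ],
  "gripper": [-1, -1, -1, -1]
}}

```text
time: 10.05
tool_pos: [0.5133, -0.0367, 0.0452]
ee_rot: [-3.142, -0.0, 1.741]
force: [0.7, 0.4, -1.0]
gripper_width: 0.531
finger_force: 21.1
```

>>> {"api": "apply_moves", "payload": {
  "dr": [
    [0, 0, 0],
    [0, 0, 0],
    [0, 0, 0]
  ],
  "offset": [
    [0, 0, 0.0007],
    [0, 0, 0.0007],
    [0, 0, 0]
  ],
  "gripper": [-1, -1, -1]
}}

```text
time: 10.42
tool_pos: [0.5133, -0.0366, 0.045]
ee_rot: [3.141, 0.0, 1.742]
force: [-3.6, 0.8, 10.9]
gripper_width: 0.532
finger_force: 22.0
```

Cup is on the plate. Release.

>>> {"api": "apply_moves", "payload": {
  "dr": [
    [0, 0, 0],
    [0, 0, 0],
    [0, 0, 0],
    [0, 0, 0],
    [0, 0, 0]
  ],
  "offset": [
    [0, 0, -0.0007],
    [0, 0, 0],
    [0, 0, 0],
    [0, 0, 0],
    [0, 0, 0]
  ],
  "gripper": [-1, 0.5, 0.5, 0.5, 0.5]
}}

```text
time: 11.05
tool_pos: [0.5133, -0.0367, 0.0445]
ee_rot: [-3.141, -0.0, 1.741]
force: [-0.4, 0.3, 0.3]
gripper_width: 0.751
finger_force: 0.0
```

>>> {"api": "apply_moves", "payload": {
  "dr": [
    [0, 0, 0],
    [0, 0, 0],
    [0, 0, 0],
    [0, 0, 0],
    [0, 0, 0],
    [0, 0, 0],
    [0, 0, 0],
    [0, 0, 0],
    [0, 0, 0],
    [0, 0, 0]
  ],
  "offset": [
    [0, 0, -0.02],
    [0, 0, -0.03],
    [0, 0, -0.04],
    [0, 0, -0.02],
    [-0.04, 0, 0],
    [-0.04, 0, 0],
    [-0.04, 0, 0],
    [0, 0, 0],
    [0, 0, 0],
    [0, 0, 0]
  ],
  "gripper": [0.5, 0.5, 0.5, 0.5, 0.5, 0.5, -1, -1, -1, -1]
}}

```text
time: 12.3
tool_pos: [0.5334, -0.1538, 0.1545]
ee_rot: [-3.141, -0.001, 1.743]
force: [0.6, -0.1, -0.9]
gripper_width: -0.003
finger_force: 0.0
```

```bash
python3 - <<'E'
from h import *
np.set_printoptions(precision=4,suppress=True)
s=manip.sense();print(s["tool_pos"],s["ee_rot"],s["force"],s["time"],s["gripper_width"])
b=[.5066,-.0004,1.7419]
c0,s0=np.cos(b[2]),np.sin(b[2])
for n in("wrist",):
    w=get_image(n);c=w["color"].copy()
    for X in [(-.135,-.048,.01),(-.135,.048,.01),(0,0,.063),(-.071,-.017,.039),(-.071,.017,.039),(-.1,-.019,.04),(-.1,.019,.04),(-.1,0,.064)]+[(-.037+.023*np.cos(t),.023*np.sin(t),.052) for t in np.linspace(0,6.28,24)]:
        u=proj(w,bp(b,X));cv2.circle(c,(int(u[0]+.5),int(u[1]+.5)),1,(0,0,255),-1)
    print(n,proj(w,s["tool_pos"]))
    cv2.imwrite(f"pics/{n}3.png",c)
E
```

```text
[ 0.5334 -0.1538  0.1545] [-3.1411 -0.0007  1.7427] [ 0.5658 -0.0743 -0.8732] 12.3 -0.0026570698068464804
wrist [274.7004 298.7642]
```

View pics/wrist3.png

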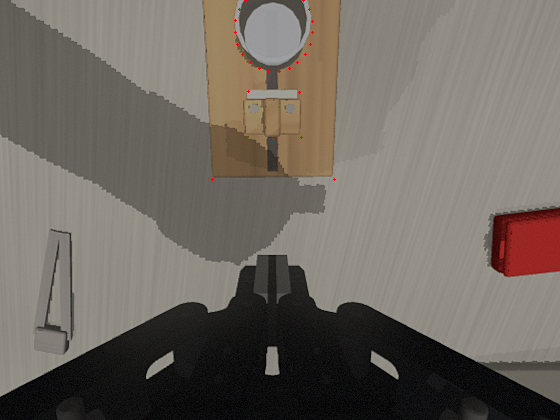

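Cup is upright at (273,33) on the outline I expected, jaw square with the tool centre line. V mouth tips in the earlier wrist view suggest a seat at roughly +8 mm. Going down behind the jaw.

>>> {"api": "apply_moves", "payload": {
  "dr": [
    [0, 0, 0],
    [0, 0, 0],
    [0, 0, 0],
    [0, 0, 0],
    [0, 0, 0],
    [0, 0, 0],
    [0, 0, 0],
    [0, 0, 0],
    [0, 0, 0],
    [0, 0, 0]
  ],
  "offset": [
    [0, -0.0005, 0.03],
    [0, 0, 0.03],
    [0, 0, 0.03],
    [0, 0, 0.0265],
    [0, 0, 0],
    [0.015, 0, 0],
    [0.015, 0, 0],
    [0.008, 0, 0],
    [0, 0, 0],
    [0, 0, 0]
  ],
  "gripper": [-1, -1, -1, -1, -1, -1, -1, -1, -1, -1]
}}

```text
time: 13.6
tool_pos: [0.5271, -0.1177, 0.0384]
ee_rot: [3.141, 0.001, 1.742]
force: [0.7, 1.4, 0.7]
gripper_width: -0.002
finger_force: 0.0
```

>>> {"api": "apply_moves", "payload": {
  "dr": [
    [0, 0, 0],
    [0, 0, 0],
    [0, 0, 0],
    [0, 0, 0],
    [0, 0, 0],
    [0, 0, 0]
  ],
  "offset": [
    [0.002, 0, 0],
    [0.002, 0, 0],
    [0.002, 0, 0],
    [0.002, 0, 0],
    [0.002, 0, 0],
    [0, 0, 0]
  ],
  "gripper": [-1, -1, -1, -1, -1, -1]
}}

```text
time: 14.35
tool_pos: [0.5254, -0.108, 0.0382]
ee_rot: [3.141, 0.001, 1.741]
force: [-0.0, -2.4, -0.9]
gripper_width: -0.001
finger_force: 0.0
```

>>> {"api": "apply_moves", "payload": {
  "dr": [
    [0, 0, 0],
    [0, 0, 0],
    [0, 0, 0],
    [0, 0, 0],
    [0, 0, 0],
    [0, 0, 0],
    [0, 0, 0],
    [0, 0, 0],
    [0, 0, 0],
    [0, 0, 0],
    [0, 0, 0],
    [0, 0, 0]
  ],
  "offset": [
    [0.001, 0, 0],
    [0.0015, 0, 0],
    [0.0015, 0, 0],
    [0.0015, 0, 0],
    [0.0015, 0, 0],
    [0.0015, 0, 0],
    [0.0015, 0, 0],
    [0.0015, 0, 0],
    [0.0015, 0, 0],
    [0.0015, 0, 0],
    [0.0015, 0, 0],
    [0, 0, 0]
  ],
  "gripper": [-1, -1, -1, -1, -1, -1, -1, -1, -1, -1, -1, -1]
}}

```text
time: 15.85
tool_pos: [0.5224, -0.0917, 0.0381]
ee_rot: [3.141, -0.0, 1.742]
force: [1.2, -2.1, 0.5]
gripper_width: -0.001
finger_force: 0.0
```

>>> {"api": "apply_moves", "payload": {
  "dr": [
    [0, 0, 0],
    [0, 0, 0],
    [0, 0, 0],
    [0, 0, 0],
    [0, 0, 0],
    [0, 0, 0],
    [0, 0, 0]
  ],
  "offset": [
    [0.0015, 0, 0],
    [0.0015, 0, 0],
    [0.0015, 0, 0],
    [0.0015, 0, 0],
    [0.0015, 0, 0],
    [0.0015, 0, 0],
    [0, 0, 0]
  ],
  "gripper": [-1, -1, -1, -1, -1, -1, -1]
}}

```text
time: 16.73
tool_pos: [0.5208, -0.0828, 0.0381]
ee_rot: [3.142, -0.001, 1.742]
force: [2.1, -2.8, 0.8]
gripper_width: -0.0
finger_force: 0.0
```

```bash
python3 - <<'E'
from h import *
np.set_printoptions(precision=4,suppress=True)
s=manip.sense();print(s["tool_pos"],s["force"],s["time"])
b=[.5066,-.0004,1.7419]
w=get_image("wrist");c=w["color"].copy()
for X in [(0,0,.063),(.018,.0225,.049),(.018,-.0225,.049)]:
    u=proj(w,bp(b,X));cv2.circle(c,(int(u[0]+.5),int(u[1]+.5)),1,(0,0,255),-1)
cv2.imwrite("pics/w4.png",c)
E
```

```text
[ 0.5208 -0.0828  0.0381] [ 2.1127 -2.8068  0.8312] 16.725
```

View pics/w4.png

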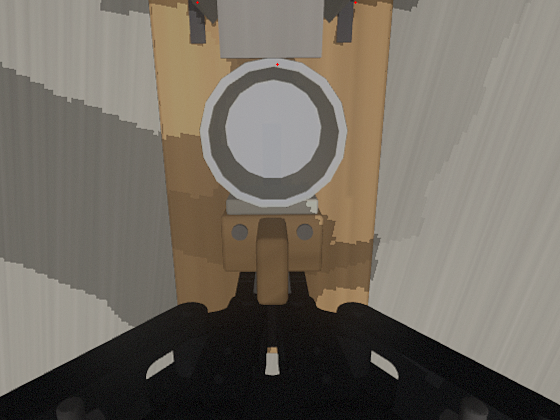

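Wrist view: cup upright at (273,132) against the pad, centred on the jaw line; V still beyond the frame top. Continue.

>>> {"api": "apply_moves", "payload": {
  "dr": [
    [0, 0, 0],
    [0, 0, 0],
    [0, 0, 0],
    [0, 0, 0],
    [0, 0, 0],
    [0, 0, 0],
    [0, 0, 0]
  ],
  "offset": [
    [0.001, 0, 0],
    [0.0015, 0, 0],
    [0.0015, 0, 0],
    [0.0015, 0, 0],
    [0.0015, 0, 0],
    [0.001, 0, 0],
    [0, 0, 0]
  ],
  "gripper": [-1, -1, -1, -1, -1, -1, -1]
}}

```text
time: 17.65
tool_pos: [0.5194, -0.075, 0.038]
ee_rot: [-3.142, -0.0, 1.742]
force: [1.4, -1.7, 0.7]
gripper_width: 0.001
finger_force: 0.0
```

>>> {"api": "apply_moves", "payload": {
  "dr": [
    [0, 0, 0],
    [0, 0, 0],
    [0, 0, 0],
    [0, 0, 0],
    [0, 0, 0],
    [0, 0, 0]
  ],
  "offset": [
    [0.001, 0, 0],
    [0.0015, 0, 0],
    [0.0015, 0, 0],
    [0.0015, 0, 0],
    [0.001, 0, 0],
    [0, 0, 0]
  ],
  "gripper": [-1, -1, -1, -1, -1, -1]
}}

```text
time: 18.4
tool_pos: [0.5182, -0.0685, 0.038]
ee_rot: [-3.141, -0.0, 1.742]
force: [1.8, -2.2, -0.5]
gripper_width: -0.001
finger_force: 0.0
```

>>> {"api": "apply_moves", "payload": {
  "dr": [
    [0, 0, 0],
    [0, 0, 0],
    [0, 0, 0],
    [0, 0, 0],
    [0, 0, 0],
    [0, 0, 0]
  ],
  "offset": [
    [0.0007, 0, 0],
    [0.0007, 0, 0],
    [0.0007, 0, 0],
    [0.0007, 0, 0],
    [0.0007, 0, 0],
    [0, 0, 0]
  ],
  "gripper": [-1, -1, -1, -1, -1, -1]
}}

```text
time: 19.15
tool_pos: [0.5177, -0.0652, 0.038]
ee_rot: [-3.142, -0.0, 1.742]
force: [1.6, -2.7, 0.5]
gripper_width: -0.002
finger_force: 0.0
```

```bash
python3 - <<'E'
from h import *
w=get_image("side");cv2.imwrite("pics/s5.png",cv2.resize(w["color"][150:250,220:320],(600,600),interpolation=cv2.INTER_CUBIC))
E
```

```text
(no output)
```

View pics/s5.png

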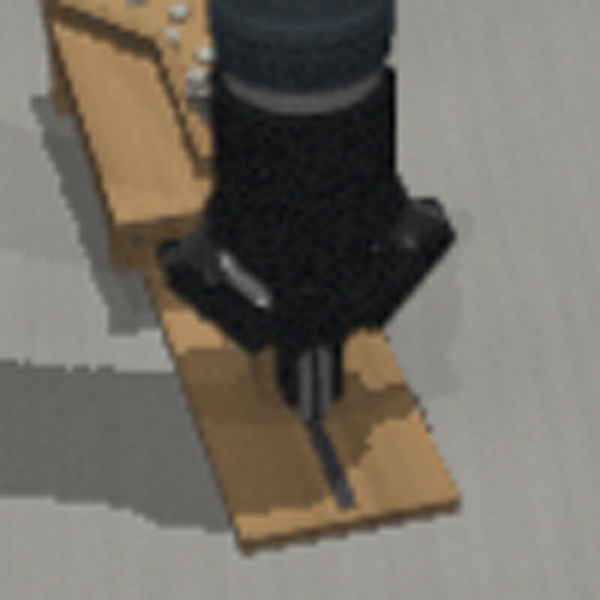

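The gripper hides the cup and V from the side camera, so I'll continue by feel.

>>> {"api": "apply_moves", "payload": {
  "dr": [
    [0, 0, 0],
    [0, 0, 0],
    [0, 0, 0],
    [0, 0, 0],
    [0, 0, 0]
  ],
  "offset": [
    [0.0005, 0, 0],
    [0.0005, 0, 0],
    [0.0005, 0, 0],
    [0.0005, 0, 0],
    [0, 0, 0]
  ],
  "gripper": [-1, -1, -1, -1, -1]
}}

```text
time: 19.82
tool_pos: [0.5174, -0.0633, 0.038]
ee_rot: [-3.142, -0.0, 1.742]
force: [1.2, -3.3, 1.5]
gripper_width: -0.002
finger_force: 0.0
```

>>> {"api": "apply_moves", "payload": {
  "dr": [
    [0, 0, 0],
    [0, 0, 0],
    [0, 0, 0],
    [0, 0, 0],
    [0, 0, 0]
  ],
  "offset": [
    [0.0005, 0, 0],
    [0.0005, 0, 0],
    [0.0005, 0, 0],
    [0.0005, 0, 0],
    [0, 0, 0]
  ],
  "gripper": [-1, -1, -1, -1, -1]
}}

```text
time: 20.45
tool_pos: [0.517, -0.0613, 0.0381]
ee_rot: [-3.142, -0.0, 1.742]
force: [-0.1, -3.2, 0.7]
gripper_width: -0.001
finger_force: 0.0
```

>>> {"api": "apply_moves", "payload": {
  "dr": [
    [0, 0, 0],
    [0, 0, 0],
    [0, 0, 0],
    [0, 0, 0],
    [0, 0, 0]
  ],
  "offset": [
    [0.0005, 0, 0],
    [0.0005, 0, 0],
    [0.0005, 0, 0],
    [0.0005, 0, 0],
    [0, 0, 0]
  ],
  "gripper": [-1, -1, -1, -1, -1]
}}

```text
time: 21.08
tool_pos: [0.5167, -0.0593, 0.038]
ee_rot: [-3.142, -0.0, 1.742]
force: [0.2, -3.1, -0.0]
gripper_width: 0.004
finger_force: 0.0
```

>>> {"api": "apply_moves", "payload": {
  "dr": [
    [0, 0, 0],
    [0, 0, 0],
    [0, 0, 0],
    [0, 0, 0],
    [0, 0, 0]
  ],
  "offset": [
    [0.0005, 0, 0],
    [0.0005, 0, 0],
    [0.0005, 0, 0],
    [0.0005, 0, 0],
    [0, 0, 0]
  ],
  "gripper": [-1, -1, -1, -1, -1]
}}

```text
time: 21.7
tool_pos: [0.5164, -0.0574, 0.0381]
ee_rot: [-3.142, -0.0, 1.742]
force: [0.1, -3.1, -0.5]
gripper_width: -0.002
finger_force: 0.0
```

>>> {"api": "apply_moves", "payload": {
  "dr": [
    [0, 0, 0],
    [0, 0, 0],
    [0, 0, 0],
    [0, 0, 0]
  ],
  "offset": [
    [0.0005, 0, 0],
    [0.0005, 0, 0],
    [0.0005, 0, 0],
    [0, 0, 0]
  ],
  "gripper": [-1, -1, -1, -1]
}}

```text
time: 22.2
tool_pos: [0.5161, -0.0559, 0.0381]
ee_rot: [-3.142, -0.0, 1.742]
force: [0.3, -3.6, -0.2]
gripper_width: -0.001
finger_force: 0.0
```

>>> {"api": "apply_moves", "payload": {
  "dr": [
    [0, 0, 0],
    [0, 0, 0],
    [0, 0, 0],
    [0, 0, 0]
  ],
  "offset": [
    [0.0005, 0, 0],
    [0.0005, 0, 0],
    [0.0005, 0, 0],
    [0, 0, 0]
  ],
  "gripper": [-1, -1, -1, -1]
}}

```text
time: 22.7
tool_pos: [0.5159, -0.0544, 0.0381]
ee_rot: [3.142, -0.0, 1.742]
force: [-0.4, -2.6, -0.2]
gripper_width: 0.005
finger_force: 0.0
```

>>> {"api": "apply_moves", "payload": {
  "dr": [
    [0, 0, 0],
    [0, 0, 0],
    [0, 0, 0],
    [0, 0, 0]
  ],
  "offset": [
    [0.0005, 0, 0],
    [0.0005, 0, 0],
    [0.0005, 0, 0],
    [0, 0, 0]
  ],
  "gripper": [-1, -1, -1, -1]
}}

```text
time: 23.2
tool_pos: [0.5156, -0.053, 0.0381]
ee_rot: [-3.142, 0.0, 1.741]
force: [-0.4, -4.1, -0.0]
gripper_width: 0.001
finger_force: 0.0
```

>>> {"api": "apply_moves", "payload": {
  "dr": [
    [0, 0, 0],
    [0, 0, 0],
    [0, 0, 0]
  ],
  "offset": [
    [0.0004, 0, 0],
    [0.0004, 0, 0],
    [0, 0, 0]
  ],
  "gripper": [-1, -1, -1]
}}

```text
time: 23.58
tool_pos: [0.5156, -0.0528, 0.0381]
ee_rot: [-3.141, 0.001, 1.741]
force: [-0.3, -5.2, 0.7]
gripper_width: 0.005
finger_force: 0.0
```

>>> {"api": "apply_moves", "payload": {
  "dr": [
    [0, 0, 0],
    [0, 0, 0],
    [0, 0, 0]
  ],
  "offset": [
    [0.0004, 0, 0],
    [0.0003, 0, 0],
    [0, 0, 0]
  ],
  "gripper": [-1, -1, -1]
}}

```text
time: 23.95
tool_pos: [0.5156, -0.0526, 0.0382]
ee_rot: [-3.141, 0.002, 1.741]
force: [0.5, -6.0, -0.5]
gripper_width: -0.0
finger_force: 0.0
```

>>> {"api": "apply_moves", "payload": {
  "dr": [
    [0, 0, 0],
    [0, 0, 0],
    [0, 0, 0],
    [0, 0, 0],
    [0, 0, 0]
  ],
  "offset": [
    [0.0004, 0, 0],
    [0.0004, 0, 0],
    [0.0004, 0, 0],
    [0, 0, 0],
    [0, 0, 0]
  ],
  "gripper": [-1, -1, -1, -1, -1]
}}

```text
time: 24.58
tool_pos: [0.5156, -0.0523, 0.0382]
ee_rot: [-3.141, 0.004, 1.74]
force: [0.6, -10.3, -1.4]
gripper_width: 0.002
finger_force: 0.0
```

>>> {"api": "apply_moves", "payload": {
  "dr": [
    [0, 0, 0],
    [0, 0, 0],
    [0, 0, 0],
    [0, 0, 0],
    [0, 0, 0],
    [0, 0, 0],
    [0, 0, 0],
    [0, 0, 0],
    [0, 0, 0],
    [0, 0, 0]
  ],
  "offset": [
    [-0.0007, 0, 0],
    [-0.0007, 0, 0],
    [-0.001, 0, 0],
    [-0.002, 0, 0],
    [-0.01, 0, 0],
    [-0.02, 0, 0],
    [-0.02, 0, -0.03],
    [-0.015, 0, -0.04],
    [0, 0, -0.04],
    [0, 0, 0]
  ],
  "gripper": [-1, -1, -1, -1, -1, -1, -1, -1, -1, -1]
}}

```text
time: 25.82
tool_pos: [0.5299, -0.1211, 0.1517]
ee_rot: [3.135, 0.004, 1.74]
force: [0.3, -0.8, -0.5]
gripper_width: -0.004
finger_force: 0.0
```

```bash
python3 - <<'E'
from h import *
np.set_printoptions(precision=4,suppress=True)
s=manip.sense();print(s["tool_pos"],s["force"],s["time"])
b=[.5066,-.0004,1.7419]
w=get_image("wrist");c=w["color"].copy()
for X in [(.0095+.023*np.cos(t),.023*np.sin(t),.052) for t in np.linspace(0,6.28,24)]:
    u=proj(w,bp(b,X));cv2.circle(c,(int(u[0]+.5),int(u[1]+.5)),1,(0,0,255),-1)
q=get_image("side")["color"][150:250,220:320]
cv2.imwrite("pics/f.png",np.hstack([cv2.resize(c,(400,300)),cv2.resize(q,(300,300),interpolation=cv2.INTER_CUBIC)]))
E
```

```text
[ 0.5299 -0.1211  0.1517] [ 0.3341 -0.8163 -0.471 ] 25.825
```

View pics/f.png

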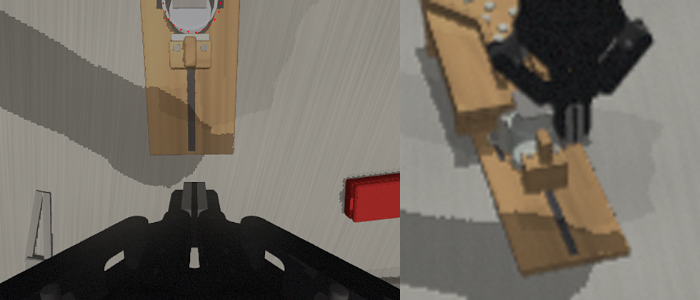

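The picture shows the cup upright under the tongue in the V at (190,15), with the jaw against it and the gripper clear. Handing in.

```bash
python3 -c "
from station import manip
print(manip.finish_job())"
```

```text
the job is handed in; nothing more can be done
None
```

I stood the small clear cup in the holder, pushed it into the V with the jaw (about 7 N on the glass, estimated from the wrist force), let go and handed in at about 26 s. The last picture showed it upright against the jaw with the gripper clear. The hand-in returned no verdict, and the final jaw force and the gate were not checked directly.

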